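# Clip the dust cover over the battery box

## Task

Free the clip-on dust cover from its wooden parking dock by pressing its two side tabs together, and lift it out without wrenching it. Then close the grey battery box with it: with the tabs still pressed in, lower it into the box's mouth, push it gently down on the springy seal until its hooks are past the lips, without ramming it, and let the tabs out so that both catch and hold it. Leave the other things on the bench where they are.

Things in the scene. Friction and masses are not known exactly. Their poses are not given: they have to be found in the camera images.
- cover_mid (a point): Loose grey plastic cover, 0.12 kg: a plate 94 mm (its x) by 76 mm (y), 4 mm thick, with an upright ear (tab) standing in a notch in the middle of each long side, facing each other across y. The ears rise 28 mm above the plate's top. This point is midway between the ears, 14 mm above the plate's top and 14 mm below the ears' top. z up. It fits either way round.
- cover_under (a point): Centre of the underside of the cover's plate, same axes. Below it reach four tapered locating pegs, 10 mm thick, 22 mm long, at x +-34, y +-22.5 mm (1.5 mm play all round in the dock's and box's mouths), and the tabs' outward hooks: their upper faces are 10 mm below the underside, and they clear the lips of dock and box only when each tab is at least 4.5 mm in.
- tab_a (a joint): How far the tab on the cover's +y side is pressed in, m: 0 at rest, 0.006 fully in. Sprung: 2 N to start, 6 N at the end. Each ear is 28 mm wide (x), 4 mm thick; over their outer faces the two ears measure 54 mm at rest, 42 mm when both are fully in.
- tab_b (a joint): The same for the tab on the cover's -y side.
- dock_rim (a point): Fixed wooden parking dock: a 150 x 110 mm base with a 94 x 82 mm open box on it. The cover is parked here, its plate on the rim, its hooks under the 5 mm thick lips along the two long sides. This point is the centre of the mouth (81 mm in x, 58 mm in y) at rim height, 45 mm above the bench; x, y as the parked cover's.
- box_foot (a point): Fixed grey battery box on a black 130 x 110 mm foot, a black battery pack low inside. This point is on the bench under the middle of its mouth; mouth, lips and axes are like the dock's (81 mm in x, 58 mm in y). The box stands on an adjustable column: its rim is anywhere from 55 to 73 mm above the bench. That height is not reported; it must be felt or seen.
- seal (a joint): How far the battery box's springy seal (a strip on each short rim, standing 8 mm above the rim when free) is pressed down, m. It gives from about 2 N; at 0.003 (7 N) the hooks just pass under the lips, at 0.005 (10 N) they are well past; at 0.008 (14 N) the plate meets the hard rim. A caught cover rests at 0.003 by itself; an uncaught one rides at 0.
- mallet: bystander: wooden mallet about 260 mm long lying on the bench; origin at its middle, on the bench
- gouge: bystander: gouge with a wooden handle, 200 mm long, lying on the bench; origin at its middle, on the bench
- jar: bystander: amber glass jar, 48 mm wide and 70 mm high; origin at its underside
- offcut: bystander: dark wood offcut, 90 x 45 x 30 mm; origin at its underside

How it is judged:
On the way, in this order (a step that is already met when the one before it is completed fails the run):
1. both tabs of the parked cover are pressed in (value of joint each of tab_a, tab_b above 0.004 m and distance between cover_mid and dock_rim below 0.024 m), for 0.1 s.
2. the cover is lifted out of the dock (z of cover_mid in the frame of dock_rim above 0.045 m), for 0.1 s.
3. the cover is pushed down on the battery box's seal (value of joint seal above 0.0035 m and horizontal distance between cover_mid and box_foot below 0.006 m), for 0.1 s.
At the end, for the whole second after the job is handed in: The cover sits level in the battery box's mouth (centre within 5 mm, turned less than 0.1 rad from it, tilted less than 0.035 rad), both tabs out (less than 2 mm in) with their hooks caught, so that it holds the seal pressed by 1.8 to 5.5 mm on its own; let go and at rest (horizontal distance between cover_mid and box_foot below 0.005 m and angle between cover_mid's own z axis and vertical below 0.035 rad and angle between the x axis of cover_mid and the x axis of box_foot, either way round below 0.1 rad and value of joint seal between 0.0018 and 0.0055 m and value of joint each of tab_a, tab_b below 0.002 m and height (world z) of cover_mid above 0.07 m and velocity of joint seal below 0.01 m/s); the robot touches nothing.
It fails at once if the cover is wrenched, shoved sideways or pressed against its dock with more than 35 N (contact force between cover and dock above 35 N).
It fails at once if the cover is forced on the battery box with more than 25 N (contact force between cover and battery_box above 25 N).
It fails at once if a bystander is moved more than 20 mm (distance of any of mallet, gouge, jar, offcut from where it was at the start of the episode above 0.02 m).
It also fails if it takes over 58 s, if anything falls off the work surface, if the arm or the gripper's body presses on something with over 40 N, if the wrist force passes 120 N, or if a joint passes its speed limit or range.

## Robot

A 6-joint arm with a two-finger parallel gripper is mounted at the origin on the work surface. World frame = base frame: x ahead of the robot, y to its left, z up, the work surface at z = 0. Lengths are in m, angles in rad, forces in N, time in s.
With the tool pointing down it reaches from about 0.3 to 0.875 m from the base axis. Payload 6.4 kg.
Tool frame: the origin (TCP) lies between the finger pads; the fingertips stand ctrl.tip_reach ahead of it and the grasp point (between the pads) lies 11 mm behind it (ctrl.tip_reach is the distance from the TCP to the fingertips, in m); z points along the fingers, x is the direction in which the jaws open and shut, and the axes are right-handed (so a half turn about z gives the same grasp; the last joint's range is limited). The gripper opens to 85 mm and grips with 20 to 120 N. Pads are 22 mm wide; open, the fingers measure 114 mm over their backs; the gripper's body (76 mm by 85 mm) begins 54 mm behind the grasp point. The pads swing forward as they close: fully open they stand 13 mm farther back than shut.
Start: joints at [-1.369, 0.181, 1.607, -0, 1.354, -0.206], TCP at [0.228, -0.528, 0.239] pointing down, gripper open.
Joint ranges: [-2.99, 2.99], [-0.89, 2.07], [0.3, 2.58], [-1.14, 4.28], [0, 2.63], [-3.12, 3.12]. Speed limits (rad/s): [2.57, 2.57, 3.01, 3.14, 3.14, 3.14].

## Interface

Orientations are given as a unit quaternion [w, x, y, z].
In Python, from bench import telemetry, viewer, ticket, nets, ctrl gives the robot as it stands.
- The arm moves only by the tool step_arm, never from a script. Its argument "plan" is a list of rows, each a list of 2 entries, a list of its own where there are three numbers: the shift along the tool's x, y, z in m, then the turn, a rotation vector about the tool's x, y, z in degrees. A call has 1 to 5 rows; each row is the pose to reach, as a shift and turn from the pose commanded when the call began, along the tool's axes at that moment; what a row does not reach only later rows make up. A row lasts 1/10 s, in which the tool goes at most 50 mm and 8.59 degrees, less where a joint would pass 70% of its speed; a pose out of reach is approached as far as the arm can. A call with a gripper value outside its range is refused whole. "fingers" is the opening in per cent of the stroke, from 0 (shut) to 100 (fully open), set as the call begins (left out, the last holds). The fingers move at their own pace and stop on an object; the grip force is fixed at half the most. Time passes only in rows, so rows that repeat a pose let the fingers close. It gives the time, the measured TCP pose, the force and the opening at its end, in the units of the state.
- telemetry.get_obs(): the state, without advancing time (a new reading comes with each control period).
- viewer.camera(name): name is "scene" or "top" or "wrist"; returns the picture (400x640x3 uint8, red, green, blue); there is no depth.
- viewer.get_calibration(name): a dict with "K" (3x3 intrinsics, pixels), "origin" and "orientation" of the camera in the world. Camera axes: x right, y up, looking along -z (the intrinsics and any distortion apply to the point x, -y, -z); pixel columns grow to the right and rows downward; lengths in m; the calibration is good to about 2 mm. A picture is of the moment at which its call begins: read the wrist's pose just before it. get_calibration takes no time and is no camera call; for the wrist camera it gives the pose at the moment of the call.
- ticket.hand_in(): hands the job in, once; it reports no verdict.
Trained networks look in the newest picture that a camera, given by its name, has taken for a name from the list of things; names that differ only in an ending like _2 or _b are one class to them, and where a whole thing is asked for, a point or a joint stands for the part that bears it (a point fixed in the world has none). Each returns a list of dicts, best first, with "score" (0 to 1); they miss things now and then, are a little off and sometimes report something else, mostly with a low value. They report only what shows in the picture. A call takes as long as a camera call.
- nets.boxes_of(thing, camera): "extent" ([left, top, right, bottom] in pixels, round what is visible of it).
The state is a dict: "time_s": time; "q": joint angles; "dq": joint speeds; "joint_efforts": joint torques, N m; "eef_pos": TCP position; "eef_rot": TCP orientation; "wrist_force": force on the tool from outside, world axes, zero at the start; "torque": the same for the moment, N m; "opening": opening from 0.0 (shut) to 1.0 (fully open).
Only numpy, scipy, OpenCV 4.12 (cv2) and the standard library are available. Lean on these libraries where they do the work, as an engineer would, in place of code of your own. Each camera call takes 0.05 s, during which the arm holds its last target.

## Working session

There is one attempt and no reset: what is moved stays moved. The work goes in short steps, Python scripts to look and compute and a tool call to move; the robot and the scene stay as the last step left them, time stands still between calls to the robot, and variables do not carry over. Pictures are saved under pics/ and viewed, and the job is handed in when it is done.

Besides the shell and the picture viewer there is one more tool, called after "Emit:" by a JSON object that holds its "name" and its "arguments". step_arm: Moves the arm, as the interface text tells. Its arguments: {"type":"object","properties":{"plan":{"type":"array"},"fingers":{"type":"number"}},"required":["plan"]}

```bash
mkdir -p pics; ls; cat > h.py <<'E'
import numpy as np,cv2
from bench import telemetry, viewer, ticket, nets, ctrl
from scipy.spatial.transform import Rotation as R
def cal(n):
    c=viewer.get_calibration(n); return np.array(c['K']),np.array(c['origin']),c['orientation'],c
def rot(o):
    o=np.array(o)
    return o if o.shape==(3,3) else R.from_quat(o[[1,2,3,0]]).as_matrix()
def proj(n,p,c=None):
    K,o,q,_=c or cal(n); x=(np.array(p)-o)@rot(q); x=x*[1,-1,-1]; u=x@K.T; return u[...,:2]/u[...,2:]
def onplane(n,uv,z,c=None):
    K,o,q,_=c or cal(n); d=np.linalg.inv(K)@np.array([uv[0],uv[1],1.]); d=rot(q)@(d*[1,-1,-1]); return o+d*(z-o[2])/d[2]
def shot(n,f):
    im=viewer.camera(n); cv2.imwrite('pics/'+f,im[:,:,::-1]); return im
E
python3 - <<'E'
from h import *
print(ctrl.tip_reach,telemetry.get_obs())
for n in('top','scene'):
    shot(n,n+'0.png'); print(cal(n)[3])
    for t in('cover_mid','dock_rim','box_foot','seal','tab_a','mallet','gouge','jar','offcut'):
        try: print(n,t,[(np.round(d['extent']),round(d['score'],2)) for d in nets.boxes_of(t,n)][:3])
        except Exception as e: print(t,e)
E
```

```text
pics
0.008 {'time_s': 0.0, 'q': array([-1.36927649e+00,  1.81525425e-01,  1.60799803e+00, -1.49123821e-05,
        1.35378867e+00, -2.06245129e-01]), 'dq': array([-9.93492422e-04, -8.63154570e-04, -5.74449128e-04,  8.47300259e-05,
        1.51051202e-03, -1.13046334e-04]), 'joint_efforts': array([ 9.31441173e-04, -4.44863462e+01, -3.51337337e+01, -1.90297183e-04,
        9.05819354e-03,  4.46140319e-06]), 'eef_pos': array([ 0.22795352, -0.52730705,  0.23839774]), 'eef_rot': array([-6.04221501e-04,  8.35631638e-01, -5.49289565e-01, -6.11644244e-04]), 'wrist_force': array([0.20262728, 0.12256283, 0.5948272 ]), 'torque': array([-0.01681596, -0.00790318, -0.01511664]), 'opening': 1.0012170278405206}
{'K': array([[501.29762628,   0.        , 316.81105063],
       [  0.        , 501.29762628, 198.2105592 ],
       [  0.        ,   0.        ,   1.        ]]), 'origin': array([ 0.37981129, -0.01039626,  1.23209704]), 'orientation': array([ 0.70819087,  0.03938446, -0.03620006, -0.70399156])}
top cover_mid [(array([396., 180., 436., 224.]), 0.63)]
top dock_rim [(array([383., 170., 443., 239.
[... 581 characters left out ...]
      ,   0.        ,   1.        ]]), 'origin': array([1.06470914, 0.68061005, 0.81069182]), 'orientation': array([0.31469329, 0.15061603, 0.3937133 , 0.85045446])}
scene cover_mid [(array([239., 153., 274., 174.]), 0.79)]
scene dock_rim [(array([229., 164., 282., 194.]), 0.72)]
scene box_foot [(array([312., 222., 372., 273.]), 0.91), (array([202., 149., 255., 167.]), 0.59)]
scene seal [(array([320., 226., 362., 250.]), 0.44)]
scene tab_a [(array([247., 153., 258., 167.]), 0.4)]
scene mallet [(array([222., 210., 315., 267.]), 0.94), (array([239., 151., 272., 175.]), 0.54)]
scene gouge [(array([224., 147., 257., 163.]), 0.5)]
scene jar [(array([329., 176., 348., 204.]), 0.6)]
scene offcut []
```

```bash
python3 - <<'E'
import cv2
a=cv2.imread('pics/top0.png'); cv2.imwrite('pics/top0z.png',cv2.resize(a[90:290,140:500],None,fx=2.2,fy=2.2,interpolation=cv2.INTER_CUBIC))
E
```

```text
(no output)
```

View pics/top0z.png

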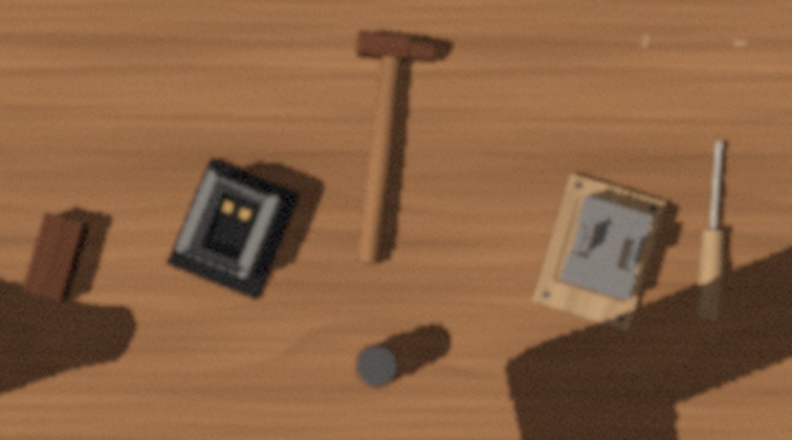

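View pics/scene0.png

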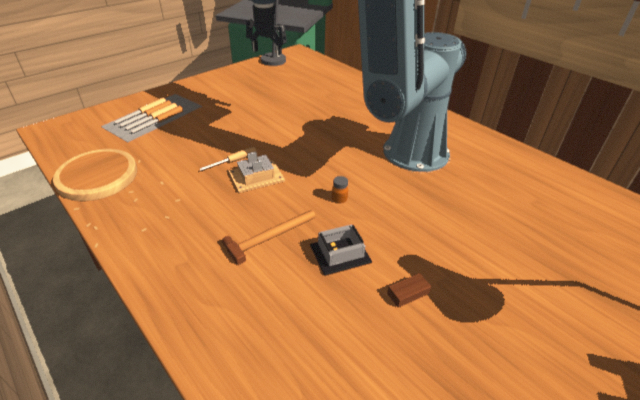

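```bash
python3 - <<'E'
from h import *
f=lambda u,v:(140+u/2.2,90+v/2.2)
for nm,u,v,z in [('cov',607,245,.049),('earL',597,232,.07),('earR',632,248,.07),('box',233,222,.064),('dockc',603,252,.02),
 ('foot',213,158,.01),('foot',299,190,.01),('foot',260,298,.01),('foot',168,262,.01),
 ('db',575,173,.01),('db',668,203,.01),('db',628,328,.01),('db',533,298,.01),('gouge',715,230,.01),('mal',380,150,.02),('jar',378,365,.07)]:
    print(nm,onplane('top',f(u,v),z).round(4))
E
```

```text
cov [ 0.5006 -0.2396  0.049 ]
earL [ 0.5123 -0.2251  0.07  ]
earR [ 0.4955 -0.2619  0.07  ]
box [0.5215 0.1619 0.064 ]
dockc [ 0.4958 -0.2407  0.02  ]
foot [0.6004 0.1939 0.01  ]
foot [0.5646 0.0966 0.01  ]
foot [0.4433 0.1381 0.01  ]
foot [0.4828 0.2413 0.01  ]
db [ 0.5855 -0.2125  0.01  ]
db [ 0.5522 -0.3159  0.01  ]
db [ 0.4127 -0.2689  0.01  ]
db [ 0.4451 -0.1644  0.01  ]
gouge [ 0.5221 -0.3676  0.01  ]
mal [0.6086 0.0061 0.02  ]
jar [0.3708 0.0059 0.07  ]
```

```bash
cat >> h.py <<'E'
def down(yaw): # tool x at world angle yaw (deg), z down
    a=np.radians(yaw); x=np.array([np.cos(a),np.sin(a),0]); z=np.array([0,0,-1.]); return np.stack([x,np.cross(z,x),z],1)
def go(p,yaw):
    o=telemetry.get_obs(); T=rot(o['eef_rot']); x=T[:,0]; cur=np.degrees(np.arctan2(x[1],x[0]))
    yaw=cur+((yaw-cur+90)%180-90)
    s=T.T@(np.array(p)-o['eef_pos']); r=np.degrees(R.from_matrix(T.T@down(yaw)).as_rotvec())
    print('t',o['time_s'],'cur yaw',cur,'pos',o['eef_pos'].round(4),'q',o['q'].round(2),'F',o['wrist_force'].round(2),'op',round(float(o['opening']),3),'\nshift mm',(s*1000).round(1),'turn',r.round(2))
E
python3 - <<'E'
from h import *
go([.47,-.24,.26],71.2)
c=cal('wrist');o=telemetry.get_obs();T=rot(o['eef_rot']);print('cam in tool',T.T@(c[1]-o['eef_pos']),'\n',T.T@rot(c[2]),c[0])
E
```

```text
t 1.0 cur yaw -66.63426968558439 pos [ 0.2281 -0.5279  0.2393] q [-1.37  0.18  1.61 -0.    1.35 -0.21] F [ 0.36  0.58 -0.06] op 1.001 
shift mm [-168.3 -336.3  -20.7] turn [ 0.    0.   42.17]
cam in tool [-0.00093329 -0.08445784 -0.13509631] 
 [[ 9.99999642e-01 -8.46061254e-04 -3.37349034e-06]
 [-8.00636769e-04 -9.45006256e-01 -3.27051273e-01]
 [ 2.73517441e-04  3.27051159e-01 -9.45006595e-01]] [[283.82191421   0.         321.69262963]
 [  0.         283.82191421 198.43152274]
 [  0.           0.           1.        ]]
```

Emit:
{"name": "step_arm", "arguments": {"plan": [[[-0.168,-0.336,-0.02],[0,0,42]],[[-0.168,-0.336,-0.02],[0,0,42]],[[-0.168,-0.336,-0.02],[0,0,42]],[[-0.168,-0.336,-0.02],[0,0,42]],[[-0.168,-0.336,-0.02],[0,0,42]]]}}

```text
time_s: 1.5
eef_pos: [0.3804, -0.3472, 0.2521]
eef_rot: [0.0, -0.593, 0.806, -0.0]
wrist_force: [0.5, -0.2, -0.6]
opening: 1.001
```

```bash
python3 - <<'E'
from h import *
go([.499,-.2405,.24],71.2)
E
```

```text
t 1.5 cur yaw -107.31726762734563 pos [ 0.3804 -0.3472  0.2521] q [-0.97  0.03  1.74  0.    1.37  0.9 ] F [ 0.46 -0.23 -0.58] op 1.001 
shift mm [-137.2  -81.5   12.1] turn [-0.03 -0.02  1.48]
```

Emit:
{"name": "step_arm", "arguments": {"plan": [[[-0.13,-0.076,0.012],[0,0,0]],[[-0.13,-0.076,0.012],[0,0,0]],[[-0.13,-0.076,0.012],[0,0,0]],[[-0.13,-0.076,0.012],[0,0,0]],[[-0.13,-0.076,0.012],[0,0,0]]]}}

```text
time_s: 2.0
eef_pos: [0.4906, -0.2455, 0.2396]
eef_rot: [-0.0, -0.596, 0.803, 0.0]
wrist_force: [-0.4, 0.3, -0.3]
opening: 0.999
```

```bash
python3 - <<'E'
from h import *
import pickle
go([.499,-.2405,.24],71.2)
c=cal('wrist'); pickle.dump(c,open('w1.pkl','wb')); im=shot('wrist','w1.png')
cv2.imwrite('pics/w1z.png',cv2.resize(im[60:400,160:500,::-1],None,fx=1.7,fy=1.7,interpolation=cv2.INTER_CUBIC))
for t in('cover_mid','dock_rim','tab_a'): print(t,[(np.round(d['extent'],1),round(d['score'],2)) for d in nets.boxes_of(t,'wrist')][:3])
E
```

```text
t 2.0 cur yaw -106.80082690554335 pos [ 0.4906 -0.2455  0.2396] q [-0.68  0.12  1.67 -0.    1.35  1.18] F [-0.38  0.27 -0.3 ] op 0.999 
shift mm [-7.2 -6.6 -0.4] turn [ 0.03 -0.01  2.  ]
cover_mid []
dock_rim [(array([267.6, 101.5, 359.9, 216.6]), 0.9)]
tab_a [(array([331.7, 159.1, 344.1, 190.8]), 0.73), (array([281.6, 153.5, 298.9, 187.9]), 0.66)]
```

View pics/w1z.png

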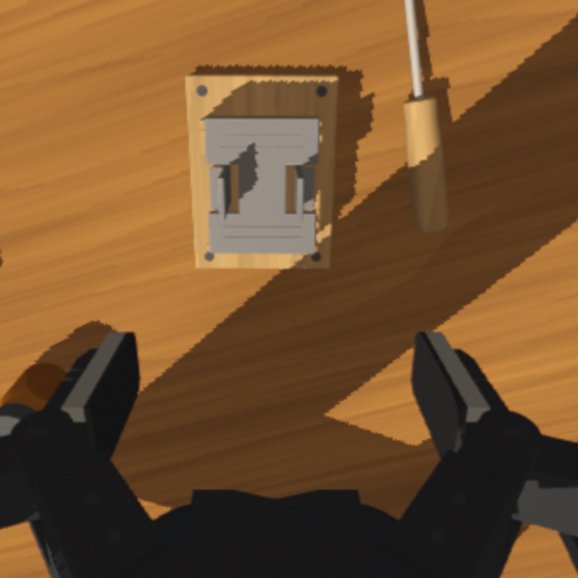

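```bash
python3 - <<'E'
from h import *
import pickle
c=pickle.load(open('w1.pkl','rb'))
f=lambda u,v:(160+u/1.7-.2,60+v/1.7-.2)
for nm,pts,z in [('plate',[(205,118),(319,118),(317,253),(211,251)],.049),('base',[(186,75),(338,77),(330,269),(196,269)],.012),('base8',[(186,75),(338,77),(330,269),(196,269)],.008),('ears outer top',[(217,190),(303,190)],.077)]:
    P=np.array([onplane('wrist',f(*p),z,c)[:2] for p in pts]); print(nm,P.round(4).tolist(),'mean',P.mean(0).round(4))
    if len(P)==4:
        for a,b in((0,3),(1,2)): d=P[a]-P[b]; print(np.degrees(np.arctan2(d[1],d[0])),np.hypot(*d))
        d=P[0]-P[1]; print(np.degrees(np.arctan2(d[1],d[0]))-90,np.hypot(*d));d=P[3]-P[2]; print(np.degrees(np.arctan2(d[1],d[0]))-90,np.hypot(*d))
E
```

```text
plate [[0.5549, -0.2157], [0.5333, -0.2876], [0.4416, -0.2615], [0.4651, -0.1886]] mean [ 0.4987 -0.2384]
-16.840274186993067 0.09376032221823491
-15.918505772126652 0.0953046241643274
-16.750445289183915 0.07507845389431267
-17.897842366503696 0.07662459876395555
base [[0.5852, -0.2067], [0.5526, -0.3101], [0.4103, -0.2671], [0.4418, -0.1625]] mean [ 0.4975 -0.2366]
-17.11628845998745 0.1500518695008327
-16.821359094307905 0.1486654210790111
-17.469209155704164 0.10845453424535395
-16.738380169237985 0.10922010271703671
base8 [[0.5853, -0.206], [0.5524, -0.3106], [0.4085, -0.2671], [0.4404, -0.1613]] mean [ 0.4967 -0.2363]
-17.116288459987455 0.15170718852979548
-16.82135909430791 0.15030544530049864
-17.469209155704164 0.10965096621858325
-16.738380169238 0.11042498017024147
ears outer top [[0.5122, -0.2128], [0.4965, -0.2648]] mean [ 0.5043 -0.2388]
```

```bash
python3 - <<'E'
from h import *
go([.523,.165,.24],70)
E
```

```text
t 2.2 cur yaw -107.09590955904258 pos [ 0.4893 -0.2478  0.2399] q [-0.69  0.12  1.67 -0.    1.35  1.18] F [ 0.1   0.04 -0.45] op 1.002 
shift mm [-4.045e+02  8.910e+01 -2.000e-01] turn [-0.01 -0.02  2.9 ]
```

Emit:
{"name": "step_arm", "arguments": {"plan": [[[-0.05,0.011,0],[0,0,-3]],[[-0.1,0.022,0],[0,0,-3]],[[-0.148,0.033,0],[0,0,-3]],[[-0.196,0.043,0],[0,0,-3]],[[-0.244,0.054,0],[0,0,-3]]]}}

```text
time_s: 2.7
eef_pos: [0.5095, 0.0028, 0.2402]
eef_rot: [0.0, -0.615, 0.789, -0.0]
wrist_force: [1.3, 1.3, 0.3]
opening: 1.001
```

```bash
python3 - <<'E'
from h import *
go([.523,.165,.24],-19.9+90)
E
```

```text
t 2.7 cur yaw -104.16317302901784 pos [0.5095 0.0028 0.2402] q [-0.23  0.03  1.77 -0.    1.34  1.59] F [1.26 1.27 0.25] op 1.001 
shift mm [-160.6   26.6    0.2] turn [-0.06 -0.    5.74]
```

Emit:
{"name": "step_arm", "arguments": {"plan": [[[-0.048,0.008,0],[0,0,6]],[[-0.096,0.016,0],[0,0,6]],[[-0.144,0.024,0],[0,0,6]],[[-0.16,0.027,0],[0,0,6]],[[-0.16,0.027,0],[0,0,6]]]}}

```text
time_s: 3.2
eef_pos: [0.5222, 0.1654, 0.2399]
eef_rot: [0.0, -0.574, 0.819, 0.0]
wrist_force: [-0.4, 0.0, 0.2]
opening: 0.998
```

```bash
python3 - <<'E'
from h import *
import pickle
go([.523,.165,.24],-19.9+90)
c=cal('wrist'); pickle.dump(c,open('w2.pkl','wb')); im=shot('wrist','w2.png')
cv2.imwrite('pics/w2z.png',cv2.resize(im[60:260,210:430,::-1],None,fx=3,fy=3,interpolation=cv2.INTER_CUBIC))
E
```

```text
t 3.2 cur yaw -109.89377888195612 pos [0.5222 0.1654 0.2399] q [0.09 0.12 1.68 0.   1.35 2.01] F [-0.43  0.01  0.15] op 0.998 
shift mm [ 0.1 -0.9 -0.1] turn [-0.01  0.02  0.01]
```

View pics/w2z.png

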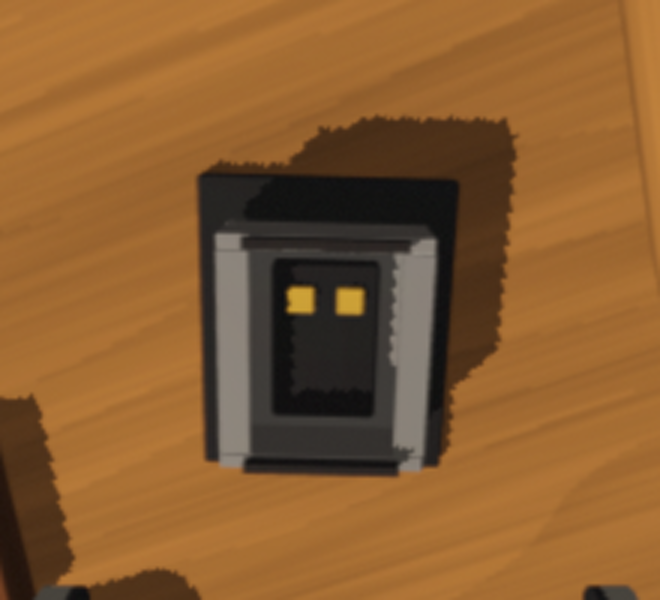

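```bash
cat > fit.py <<'E'
from h import *
import pickle
from scipy.optimize import least_squares
c=pickle.load(open('w2.pkl','rb'))
f=lambda p:(210+p[0]/3-.33,60+p[1]/3-.33)
rim=np.array([f(p) for p in [(216,234),(437,238),(420,471),(220,466)]])
foot=np.array([f(p) for p in [(200,176),(459,181)]])
loc=np.array([[47,41],[47,-41],[-47,-41],[-47,41]])/1000
lf=np.array([[65,55],[65,-55]])/1000
def pts(l,x,y,a,z):
    C,S=np.cos(a),np.sin(a); return np.c_[x+C*l[:,0]-S*l[:,1],y+S*l[:,0]+C*l[:,1],np.full(len(l),z)]
def res(p,uf=False):
    r=(proj('w',pts(loc,*p[:4]),c)-rim).ravel()
    if uf: r=np.r_[r,(proj('w',pts(lf,p[0],p[1],p[2],.012),c)-foot).ravel()]
    return r
for uf in(False,True):
    s=least_squares(res,[.522,.165,-.35,.064],kwargs=dict(uf=uf)); print(s.x.round(4),np.degrees(s.x[2]),s.fun.round(2))
for z in(.004,.008,.012,.016): 
    P=[onplane('w',q,z,c) for q in foot]; print(z,np.hypot(*(P[0]-P[1])[:2]))
for h in (.055,.061,.067,.073):
    P=np.array([onplane('w',q,h,c)[:2] for q in rim]); print(h,P.mean(0).round(4),[np.hypot(*(P[a]-P[b])).round(4) for a,b in((0,1),(1,2),(2,3),(3,0))])
E
python3 fit.py
```

```text
[ 0.5209  0.1721 -0.3738  0.0529] -21.4188479676645 [ 0.03 -0.43 -0.38  0.29  0.25  0.11  0.13  0.05]
[ 0.5208  0.1719 -0.3734  0.053 ] -21.3921168047167 [ 0.16 -0.43 -0.23  0.26  0.42  0.11  0.28  0.07 -1.69 -0.34  1.06  0.5 ]
0.004 0.10892534632377737
0.008 0.10775109573358198
0.012 0.1065768451433867
0.016 0.10540259455319136
0.055 [0.5214 0.1719] [np.float64(0.0819), np.float64(0.0936), np.float64(0.0813), np.float64(0.0929)]
0.061 [0.5229 0.1712] [np.float64(0.0804), np.float64(0.0918), np.float64(0.0798), np.float64(0.0911)]
0.067 [0.5244 0.1706] [np.float64(0.0788), np.float64(0.0901), np.float64(0.0783), np.float64(0.0894)]
0.073 [0.5259 0.1699] [np.float64(0.0773), np.float64(0.0883), np.float64(0.0767), np.float64(0.0876)]
```

Emit:
{"name": "step_arm", "arguments": {"plan": [[[0,0,0.05],[0,0,1.4]],[[0,0,0.09],[0,0,1.4]],[[0,0,0.09],[0,0,1.4]],[[0,0,0.09],[0,0,1.4]]]}}

```text
time_s: 3.65
eef_pos: [0.5223, 0.1627, 0.1502]
eef_rot: [-0.001, -0.563, 0.827, 0.0]
wrist_force: [0.7, -0.6, -0.0]
opening: 1.0
```

```bash
python3 - <<'E'
from h import *
import pickle
go([.523,.165,.24],-19.9+90)
c=cal('wrist'); pickle.dump(c,open('w3.pkl','wb')); im=shot('wrist','w3.png')
cv2.imwrite('pics/w3z.png',cv2.resize(im[80:330,190:430,::-1],None,fx=2.4,fy=2.4,interpolation=cv2.INTER_CUBIC))
E
```

```text
t 3.65 cur yaw -111.5115669074144 pos [0.5223 0.1627 0.1502] q [ 0.09  0.22  1.76 -0.    1.17  2.03] F [ 0.68 -0.63 -0.04] op 1.0 
shift mm [ -2.4   0.3 -89.8] turn [ 0.06 -0.04 -1.61]
```

View pics/w3z.png

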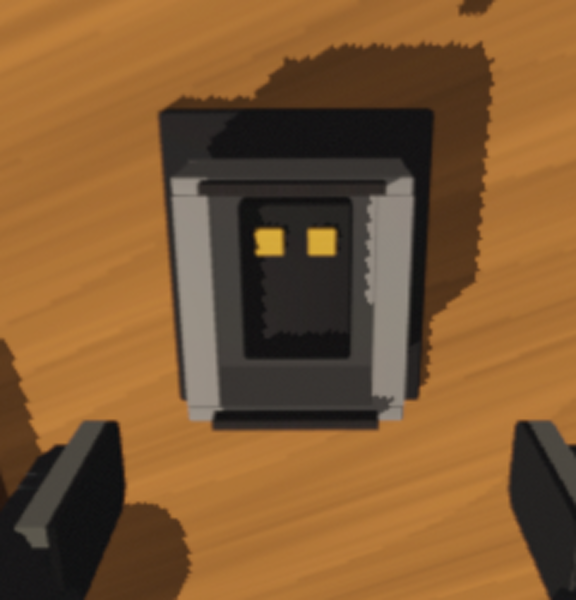

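```bash
cat > fit2.py <<'E'
from fit import *
c3=pickle.load(open('w3.pkl','rb'))
g=lambda p:(190+p[0]/2.4-.3,80+p[1]/2.4-.3)
rim3=np.array([g(p) for p in [(171,178),(414,178),(403,420),(189,420)]])
ft3=np.array([g(p) for p in [(160,113),(433,109)]])
def r3(p): return (proj('w',pts(loc*p[4],*p[:4]),c3)-rim3).ravel()
def rb(p): return np.r_[r3(p),(proj('w',pts(loc*p[4],*p[:4]),c)-rim).ravel()]
def rf(p): return r3(np.r_[p,1])
s=least_squares(rf,[.522,.165,-.35,.064]); print('only3',s.x.round(4),np.degrees(s.x[2]),s.fun.round(2))
s=least_squares(rb,[.522,.165,-.35,.064,1]); print('both,scale',s.x.round(4),s.fun.round(2))
s=least_squares(lambda p:rb(np.r_[p,1]),[.522,.165,-.35,.064]); print('both',s.x.round(4),np.degrees(s.x[2]),s.fun.round(2))
E
python3 fit2.py
```

```text
[ 0.5209  0.1721 -0.3738  0.0529] -21.4188479676645 [ 0.03 -0.43 -0.38  0.29  0.25  0.11  0.13  0.05]
[ 0.5208  0.1719 -0.3734  0.053 ] -21.3921168047167 [ 0.16 -0.43 -0.23  0.26  0.42  0.11  0.28  0.07 -1.69 -0.34  1.06  0.5 ]
0.004 0.10892534632377737
0.008 0.10775109573358198
0.012 0.1065768451433867
0.016 0.10540259455319136
0.055 [0.5214 0.1719] [np.float64(0.0819), np.float64(0.0936), np.float64(0.0813), np.float64(0.0929)]
0.061 [0.5229 0.1712] [np.float64(0.0804), np.float64(0.0918), np.float64(0.0798), np.float64(0.0911)]
0.067 [0.5244 0.1706] [np.float64(0.0788), np.float64(0.0901), np.float64(0.0783), np.float64(0.0894)]
0.073 [0.5259 0.1699] [np.float64(0.0773), np.float64(0.0883), np.float64(0.0767), np.float64(0.0876)]
only3 [ 0.5213  0.1724 -0.3731  0.0546] -21.378182013301572 [ 0.39 -0.17 -0.28 -0.32 -0.27  0.22  0.15  0.34]
both,scale [ 0.5223  0.1717 -0.3734  0.0579  0.9856] [ 0.62 -0.08 -0.11 -0.21 -0.15  0.27  0.32  0.36 -0.27 -0.56 -0.6   0.13
  0.08  0.04 -0.11  0.01]
both [ 0.5212  0.1723 -0.3733  0.0543] -21.3911742640734 [ 0.69 -0.21 -0.11 -0.34 -0.14  0.1   0.38  0.2  -0.45 -0.48 -0.52  0.21
  0.13  0.36 -0.27  0.32]
```

```bash
python3 - <<'E'
from h import *
go([.498,-.2378,.14],73.05)
E
```

```text
t 3.7 cur yaw -111.48815841726353 pos [0.5236 0.1631 0.1517] q [ 0.09  0.22  1.75 -0.    1.17  2.03] F [ 0.58 -0.47  0.53] op 0.998 
shift mm [ 382.4 -123.1   11.7] turn [-0.12  0.04 -4.54]
```

Emit:
{"name": "step_arm", "arguments": {"plan": [[[0.046,-0.015,0],[0,0,-1]],[[0.092,-0.03,0],[0,0,-2]],[[0.138,-0.045,0],[0,0,-3]],[[0.184,-0.06,0],[0,0,-4]],[[0.23,-0.074,0],[0,0,-4.5]]]}}

```text
time_s: 4.2
eef_pos: [0.5088, -0.08, 0.1535]
eef_rot: [0.002, -0.596, 0.803, -0.003]
wrist_force: [0.5, -0.7, -0.2]
opening: 1.004
```

Emit:
{"name": "step_arm", "arguments": {"plan": [[[0.046,-0.015,0],[0,0,0]],[[0.092,-0.03,0],[0,0,0]],[[0.138,-0.045,0],[0,0,0]],[[0.138,-0.045,0],[0,0,0]],[[0.138,-0.045,0],[0,0,0]]], "fingers": 80}}

```text
time_s: 4.7
eef_pos: [0.511, -0.2244, 0.1525]
eef_rot: [0.001, -0.594, 0.804, -0.002]
wrist_force: [-0.5, 0.5, 0.5]
opening: 0.795
```

```bash
python3 - <<'E'
from h import *
go([.498,-.2378,.058],73.05)
import pickle
c=cal('wrist'); pickle.dump(c,open('w4.pkl','wb')); im=shot('wrist','w4.png')
cv2.imwrite('pics/w4z.png',cv2.resize(im[80:330,190:430,::-1],None,fx=2.4,fy=2.4,interpolation=cv2.INTER_CUBIC))
E
```

```text
t 4.7 cur yaw -107.0679584838802 pos [ 0.511  -0.2244  0.1525] q [-0.63  0.23  1.73  0.    1.17  1.24] F [-0.5   0.51  0.45] op 0.795 
shift mm [16.5  8.9 94.5] turn [-0.23 -0.07 -0.12]
```

View pics/w4z.png

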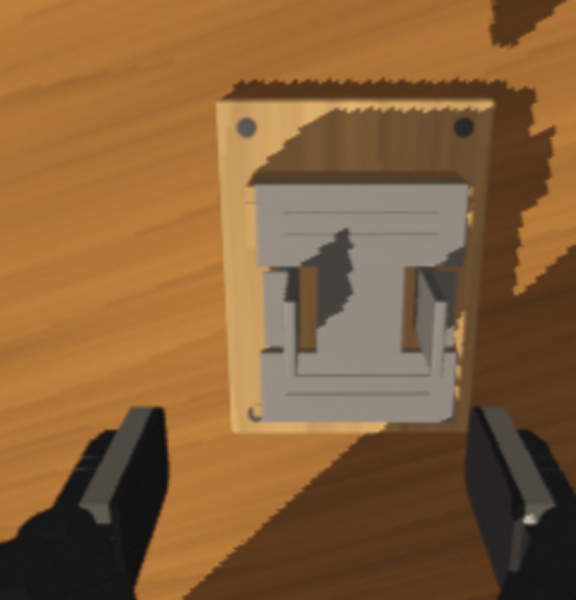

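```bash
python3 - <<'E'
from h import *
import pickle
from scipy.optimize import least_squares
def pts(l,x,y,a,z):
    C,S=np.cos(a),np.sin(a); return np.c_[x+C*l[:,0]-S*l[:,1],y+S*l[:,0]+C*l[:,1],np.full(len(l),z)]
c4=pickle.load(open('w4.pkl','rb')); c1=pickle.load(open('w1.pkl','rb'))
g=lambda p:(190+p[0]/2.4-.3,80+p[1]/2.4-.3)
f=lambda p:(160+p[0]/1.7-.2,60+p[1]/1.7-.2)
P4=np.array([g(p) for p in [(254,183),(469,183),(454,422),(261,421)]])
P1=np.array([f(p) for p in [(205,118),(319,118),(317,253),(211,251)]])
l=np.array([[47,38],[47,-38],[-47,-38],[-47,38]])/1000
B4=np.array([g(p) for p in [(217,100),(494,100),(470,431),(234,432)]]); lb=np.array([[75,55],[75,-55],[-75,-55],[-75,55]])/1000
F=lambda c,P,l,p:(proj('w',pts(l,*p),c)-P).ravel()
for nm,fn in [('4',lambda p:F(c4,P4,l,p)),('1',lambda p:F(c1,P1,l,p)),('4+1',lambda p:np.r_[F(c4,P4,l,p),F(c1,P1,l,p)]),('4 zfix',lambda p:F(c4,P4,l,[*p[:3],.049])),('base4',lambda p:F(c4,B4,lb,p))]:
    s=least_squares(fn,[.498,-.238,-.3,.049]); print(nm,s.x.round(4),np.degrees(s.x[2]).round(2),s.fun.round(2))
# ears outer top predicted
go([.498,-.2378,.058],73.05)
E
```

```text
4 [ 0.4998 -0.2369 -0.2952  0.0513] -16.91 [-0.41  0.33  0.67  0.16 -0.16 -0.56 -0.13  0.01]
1 [ 0.4989 -0.2384 -0.2917  0.0496] -16.71 [-0.26  0.16  0.69  0.11 -0.42 -0.75 -0.05  0.45]
4+1 [ 0.4992 -0.2374 -0.2938  0.0502] -16.83 [ 0.45  0.55  1.09  0.25  0.38 -0.89  0.76 -0.23 -1.15  0.09 -0.09  0.19
 -1.3  -0.56 -1.02  0.52]
4 zfix [ 0.499  -0.2368 -0.2952  0.049 ] -16.92 [ 0.04  0.72  0.2   0.55 -0.52 -1.1   0.24 -0.54]
base4 [ 0.4973 -0.2362 -0.2916  0.0086] -16.71 [ 0.05  0.31  0.22 -0.34 -0.33 -0.02  0.02  0.05]
t 4.75 cur yaw -106.95870074751546 pos [ 0.5108 -0.2229  0.1519] q [-0.62  0.23  1.73  0.    1.17  1.24] F [0.08 0.28 0.22] op 0.799 
shift mm [18.   8.2 93.9] turn [-0.16 -0.04 -0.01]
```

Emit:
{"name": "step_arm", "arguments": {"plan": [[[0.017,0.0076,0.01],[0,0,0]],[[0.017,0.0076,0.04],[0,0,0]],[[0.017,0.0076,0.06],[0,0,0]],[[0.017,0.0076,0.07],[0,0,0]],[[0.017,0.0076,0.07],[0,0,0]]]}}

```text
time_s: 5.25
eef_pos: [0.4976, -0.2344, 0.0792]
eef_rot: [-0.0, -0.596, 0.803, 0.001]
wrist_force: [-0.1, 0.5, 0.9]
opening: 0.8
```

```bash
python3 - <<'E'
from h import *
go([.4988,-.2371,.058],73.15)
im=shot('wrist','w5.png')
cv2.imwrite('pics/w5z.png',cv2.resize(im[80:400,170:470,::-1],None,fx=1.8,fy=1.8,interpolation=cv2.INTER_CUBIC))
E
```

```text
t 5.25 cur yaw -106.78703502959105 pos [ 0.4976 -0.2344  0.0792] q [-0.66  0.33  1.78  0.    1.03  1.21] F [-0.14  0.48  0.87] op 0.8 
shift mm [ 2.2 -1.9 21.2] turn [0.11 0.05 0.06]
```

View pics/w5z.png

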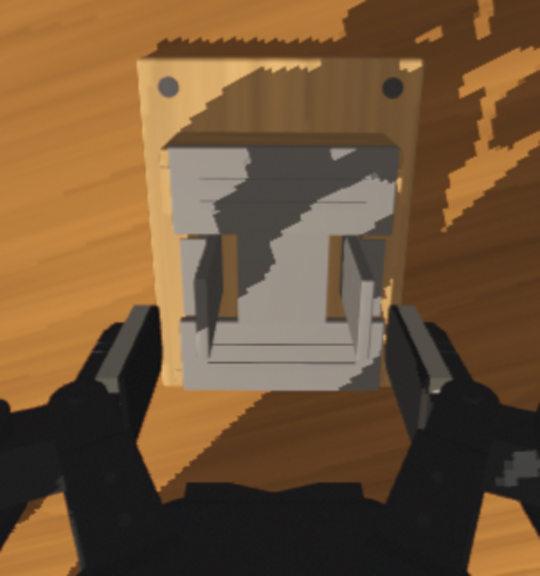

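Emit:
{"name": "step_arm", "arguments": {"plan": [[[0.0022,-0.0019,0.003],[0,0,0]],[[0.0022,-0.0019,0.01],[0,0,0]],[[0.0022,-0.0019,0.016],[0,0,0]],[[0.0022,-0.0019,0.02],[0,0,0]],[[0.0022,-0.0019,0.02],[0,0,0]]]}}

```text
time_s: 5.8
eef_pos: [0.4986, -0.2383, 0.0589]
eef_rot: [-0.0, -0.596, 0.803, 0.001]
wrist_force: [0.8, -0.2, 0.7]
opening: 0.801
```

```bash
python3 - <<'E'
from h import *
go([.4988,-.2371,.058],73.15)
im=shot('wrist','w6.png')
cv2.imwrite('pics/w6z.png',cv2.resize(im[80:400,170:470,::-1],None,fx=1.8,fy=1.8,interpolation=cv2.INTER_CUBIC))
E
```

```text
t 5.8 cur yaw -106.89039318114988 pos [ 0.4986 -0.2383  0.0589] q [-0.66  0.36  1.78 -0.    0.99  1.2 ] F [ 0.83 -0.24  0.65] op 0.801 
shift mm [-1.2  0.1  0.9] turn [ 0.09  0.03 -0.04]
```

View pics/w6z.png

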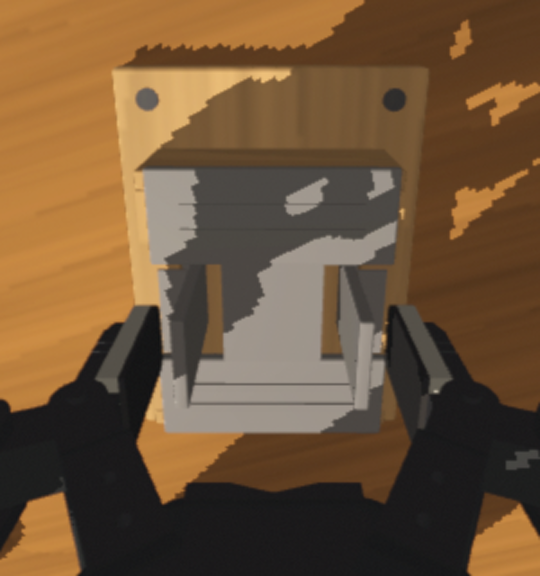

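Emit:
{"name": "step_arm", "arguments": {"plan": [[[0,0,0],[0,0,0]],[[0,0,0],[0,0,0]],[[0,0,0],[0,0,0]]], "fingers": 61}}

```text
time_s: 6.15
eef_pos: [0.4992, -0.2387, 0.06]
eef_rot: [0.0, -0.596, 0.803, -0.0]
wrist_force: [-0.2, 0.9, 0.3]
opening: 0.606
```

Emit:
{"name": "step_arm", "arguments": {"plan": [[[0,0,0],[0,0,0]],[[0,0,0],[0,0,0]],[[0,0,0],[0,0,0]]], "fingers": 56}}

```text
time_s: 6.45
eef_pos: [0.4994, -0.2388, 0.0603]
eef_rot: [0.0, -0.596, 0.803, -0.0]
wrist_force: [-2.0, 0.9, 5.1]
opening: 0.56
```

```bash
python3 - <<'E'
from h import *
go([.4988,-.2371,.058],73.15)
o=telemetry.get_obs();print(rot(o['eef_rot']).T@o['wrist_force'],o['torque'])
im=shot('wrist','w7.png')
cv2.imwrite('pics/w7z.png',cv2.resize(im[80:400,170:470,::-1],None,fx=1.8,fy=1.8,interpolation=cv2.INTER_CUBIC))
E
```

```text
t 6.45 cur yaw -106.87936094759432 pos [ 0.4994 -0.2388  0.0603] q [-0.66  0.36  1.78 -0.    0.99  1.2 ] F [-1.99  0.87  5.13] op 0.56 
shift mm [-1.5  1.   2.3] turn [-0.03 -0.01 -0.03]
[-0.25034331  2.15061529 -5.13160194] [ 0.21223412  0.20453421 -0.05119628]
```

View pics/w7z.png

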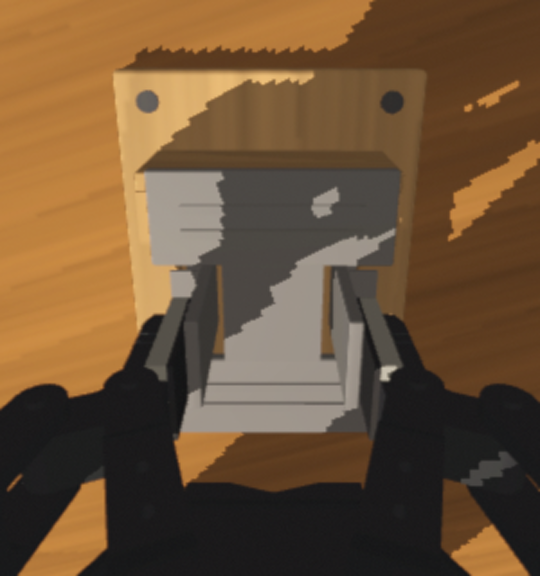

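Emit:
{"name": "step_arm", "arguments": {"plan": [[[0,0,-0.001],[0,0,0]],[[0,0,-0.001],[0,0,0]],[[0,0,-0.001],[0,0,0]]], "fingers": 51.5}}

```text
time_s: 6.8
eef_pos: [0.4991, -0.2387, 0.0607]
eef_rot: [-0.0, -0.596, 0.803, -0.0]
wrist_force: [0.1, 0.4, 1.2]
opening: 0.516
```

```bash
python3 - <<'E'
from h import *
go([.4988,-.2371,.058],73.15)
o=telemetry.get_obs();print(rot(o['eef_rot']).T@o['wrist_force'],o['torque'])
E
```

```text
t 6.8 cur yaw -106.87980766549202 pos [ 0.4991 -0.2387  0.0607] q [-0.66  0.36  1.78 -0.    1.    1.2 ] F [0.15 0.36 1.23] op 0.516 
shift mm [-1.4  0.8  2.7] turn [-0.   -0.   -0.03]
[-0.39034396 -0.03463859 -1.23056585] [ 0.034944    0.0580119  -0.00039175]
```

Well balanced; now fully close.

Emit:
{"name": "step_arm", "arguments": {"plan": [[[0,0,0],[0,0,0]],[[0,0,0],[0,0,0]],[[0,0,0],[0,0,0]],[[0,0,0],[0,0,0]]], "fingers": 45}}

```text
time_s: 7.2
eef_pos: [0.4993, -0.2388, 0.0617]
eef_rot: [-0.0, -0.596, 0.803, -0.0]
wrist_force: [-3.7, 2.4, 9.9]
opening: 0.463
```

```bash
python3 - <<'E'
from h import *
go([.4988,-.2371,.058],73.15)
o=telemetry.get_obs();print(rot(o['eef_rot']).T@o['wrist_force'],o['torque'])
im=shot('wrist','w8.png')
cv2.imwrite('pics/w8z.png',cv2.resize(im[80:400,170:470,::-1],None,fx=1.8,fy=1.8,interpolation=cv2.INTER_CUBIC))
E
```

```text
t 7.2 cur yaw -106.87366511664864 pos [ 0.4993 -0.2388  0.0617] q [-0.66  0.36  1.78 -0.    1.    1.2 ] F [-3.7   2.38  9.95] op 0.463 
shift mm [-1.5  0.9  3.7] turn [-0.01 -0.01 -0.02]
[-1.20166956  4.23104942 -9.94568653] [0.30858305 0.49273704 0.01018793]
```

View pics/w8z.png

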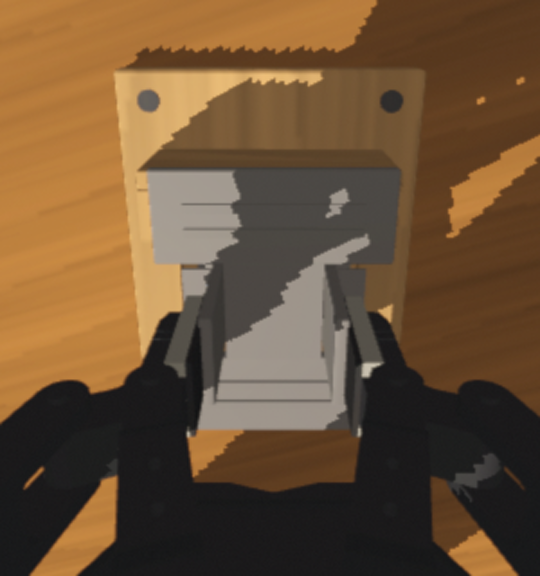

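Emit:
{"name": "step_arm", "arguments": {"plan": [[[0,0,-0.001],[0,0,0]],[[0,0,-0.002],[0,0,0]],[[0,0,-0.003],[0,0,0]],[[0,0,-0.003],[0,0,0]]], "fingers": 42}}

```text
time_s: 7.65
eef_pos: [0.499, -0.2386, 0.0636]
eef_rot: [-0.0, -0.596, 0.803, 0.0]
wrist_force: [-0.2, -0.2, -1.3]
opening: 0.455
```

```bash
python3 - <<'E'
from h import *
go([.4988,-.2371,.058],73.15)
o=telemetry.get_obs();print(rot(o['eef_rot']).T@o['wrist_force'],o['torque'])
E
```

```text
t 7.65 cur yaw -106.88239042289025 pos [ 0.499  -0.2386  0.0636] q [-0.66  0.36  1.78  0.    1.    1.2 ] F [-0.21 -0.18 -1.27] op 0.455 
shift mm [-1.3  0.6  5.6] turn [ 0.02  0.01 -0.03]
[0.23033377 0.1507467  1.27172895] [-0.01036639  0.01684612  0.00896079]
```

Emit:
{"name": "step_arm", "arguments": {"plan": [[[0,0,-0.003],[0,0,0]],[[0,0,-0.006],[0,0,0]],[[0,0,-0.01],[0,0,0]],[[0,0,-0.014],[0,0,0]],[[0,0,-0.018],[0,0,0]]]}}

```text
time_s: 8.15
eef_pos: [0.4992, -0.2387, 0.0823]
eef_rot: [0.0, -0.596, 0.803, -0.0]
wrist_force: [-0.0, -0.8, -1.8]
opening: 0.45
```

```bash
python3 - <<'E'
from h import *
go([.4988,-.2371,.13],73.15)
o=telemetry.get_obs();print(rot(o['eef_rot']).T@o['wrist_force'],o['torque'])
E
```

```text
t 8.15 cur yaw -106.88074914466549 pos [ 0.4992 -0.2387  0.0823] q [-0.66  0.33  1.78 -0.    1.04  1.2 ] F [-0.03 -0.79 -1.78] op 0.45 
shift mm [ -1.4   0.9 -47.7] turn [-0.02 -0.01 -0.03]
[ 0.76780444 -0.19862382  1.78059651] [-0.01061687 -0.01463712 -0.01222026]
```

Emit:
{"name": "step_arm", "arguments": {"plan": [[[0,0,-0.012],[0,0,0]],[[0,0,-0.03],[0,0,0]],[[0,0,-0.05],[0,0,0]],[[0,0,-0.07],[0,0,0]],[[0,0,-0.07],[0,0,0]]]}}

```text
time_s: 8.65
eef_pos: [0.5011, -0.2401, 0.1557]
eef_rot: [0.001, -0.596, 0.803, -0.003]
wrist_force: [0.3, -0.3, -0.4]
opening: 0.451
```

```bash
python3 - <<'E'
from h import *
import pickle
go([.5215,.1721,.16],-21.4+90)
o=telemetry.get_obs();print(rot(o['eef_rot']).T@o['wrist_force'],o['torque'])
c=cal('wrist'); pickle.dump(c,open('w9.pkl','wb'));im=shot('wrist','w9.png')
cv2.imwrite('pics/w9z.png',cv2.resize(im[80:400,170:470,::-1],None,fx=1.8,fy=1.8,interpolation=cv2.INTER_CUBIC))
E
```

```text
t 8.65 cur yaw -106.87376617361865 pos [ 0.5011 -0.2401  0.1557] q [-0.66  0.22  1.74 -0.    1.18  1.2 ] F [ 0.32 -0.31 -0.36] op 0.451 
shift mm [-400.3  100.    -5.9] turn [-0.37 -0.12  4.53]
[ 0.20629148 -0.39639998  0.36102371] [ 0.00048542  0.01037432 -0.01754023]
```

View pics/w9z.png

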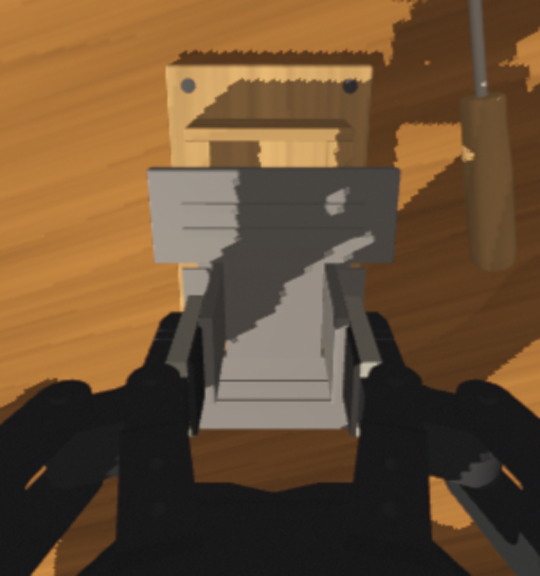

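Emit:
{"name": "step_arm", "arguments": {"plan": [[[-0.045,0.011,0],[0,0,1]],[[-0.09,0.022,0],[0,0,2]],[[-0.135,0.034,0],[0,0,3]],[[-0.18,0.045,0],[0,0,4]],[[-0.225,0.056,0],[0,0,4.5]]]}}

```text
time_s: 9.2
eef_pos: [0.5099, -0.0052, 0.1507]
eef_rot: [-0.001, -0.563, 0.826, 0.001]
wrist_force: [0.5, 0.3, -1.2]
opening: 0.451
```

```bash
python3 - <<'E'
from h import *
go([.5215,.1721,.14],-21.4+90)
E
```

```text
t 9.2 cur yaw -111.4440995340653 pos [ 0.5099 -0.0052  0.1507] q [-0.24  0.14  1.85  0.    1.16  1.7 ] F [ 0.46  0.3  -1.19] op 0.451 
shift mm [-169.3   54.    10.7] turn [ 0.09 -0.01 -0.04]
```

Emit:
{"name": "step_arm", "arguments": {"plan": [[[-0.045,0.014,0],[0,0,0]],[[-0.09,0.029,0.001],[0,0,0]],[[-0.13,0.042,0.003],[0,0,0]],[[-0.16,0.052,0.006],[0,0,0]],[[-0.169,0.054,0.008],[0,0,0]]]}}

```text
time_s: 9.7
eef_pos: [0.5209, 0.1729, 0.1424]
eef_rot: [-0.001, -0.565, 0.825, 0.001]
wrist_force: [-0.3, -0.9, -1.1]
opening: 0.452
```

Emit:
{"name": "step_arm", "arguments": {"plan": [[[0,0,0],[0,0,0]],[[0,0,0],[0,0,0]]]}}

```text
time_s: 9.9
eef_pos: [0.5218, 0.1691, 0.1431]
eef_rot: [-0.001, -0.564, 0.826, 0.0]
wrist_force: [0.0, -0.5, -0.7]
opening: 0.446
```

```bash
python3 - <<'E'
from h import *
import pickle
go([.5215,.1721,.14],-21.4+90)
c=cal('wrist'); pickle.dump(c,open('w10.pkl','wb'));im=shot('wrist','w10.png')
cv2.imwrite('pics/w10z.png',cv2.resize(im[80:330,200:440,::-1],None,fx=2.4,fy=2.4,interpolation=cv2.INTER_CUBIC))
E
```

```text
t 9.9 cur yaw -111.38588617583197 pos [0.5218 0.1691 0.1431] q [ 0.1   0.23  1.76 -0.    1.16  2.04] F [ 0.05 -0.45 -0.75] op 0.446 
shift mm [-2.7  1.4  3.1] turn [ 0.06 -0.07  0.01]
```

View pics/w10z.png

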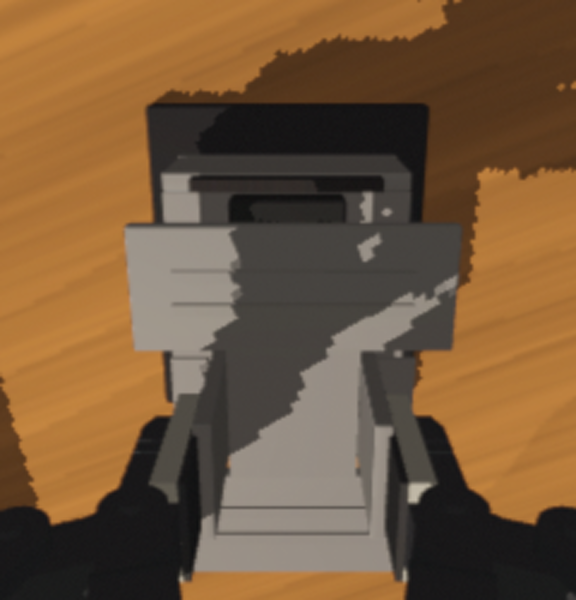

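```bash
python3 - <<'E'
from h import *
import pickle
from scipy.optimize import least_squares
c=pickle.load(open('w10.pkl','rb'))
o=telemetry.get_obs(); T=rot(o['eef_rot']); tc=np.array([.5218,.1691,.1431])
# use camera pose -> tool pose from nominal camera-in-tool
Rct=rot(c[2]); 
g=lambda p:(200+p[0]/2.4-.3,80+p[1]/2.4-.3)
def tool(P): return (T.T@(P-tc))*1000
pl=[(125,225),(462,225),(408,572),(189,572)]
for z in(.129,.1304,.132): print('plate',z,[tool(onplane('w',g(p),z,c)).round(1).tolist() for p in pl])
for z in (.055,.058,.061): print('rim',z,[tool(onplane('w',g(p),z,c)).round(1).tolist() for p in [(161,172),(411,172)]])
E
```

```text
plate 0.129 [[-38.4, -46.4, 14.0], [37.4, -46.5, 14.1], [30.8, 50.3, 14.2], [-28.7, 50.4, 14.1]]
plate 0.1304 [[-38.0, -46.7, 12.6], [37.0, -46.9, 12.7], [30.5, 49.0, 12.8], [-28.4, 49.1, 12.7]]
plate 0.132 [[-37.6, -47.1, 11.0], [36.6, -47.3, 11.1], [30.2, 47.6, 11.2], [-28.1, 47.6, 11.1]]
rim 0.055 [[-43.9, -45.6, 88.0], [38.1, -45.8, 88.1]]
rim 0.058 [[-43.3, -46.1, 85.0], [37.5, -46.3, 85.1]]
rim 0.061 [[-42.7, -46.7, 82.0], [37.0, -46.8, 82.1]]
```

Emit:
{"name": "step_arm", "arguments": {"plan": [[[-0.0025,0.0011,0.005],[0,0,0]],[[-0.0025,0.0011,0.015],[0,0,0]],[[-0.0025,0.0011,0.028],[0,0,0]],[[-0.0025,0.0011,0.036],[0,0,0]],[[-0.0025,0.0011,0.036],[0,0,0]]]}}

```text
time_s: 10.45
eef_pos: [0.5206, 0.1723, 0.1056]
eef_rot: [-0.002, -0.564, 0.826, 0.001]
wrist_force: [0.4, -0.1, -1.6]
opening: 0.453
```

Emit:
{"name": "step_arm", "arguments": {"plan": [[[0,0,0.002],[0,0,0]],[[0,0,0.002],[0,0,0]]]}}

```text
time_s: 10.65
eef_pos: [0.5223, 0.1727, 0.1058]
eef_rot: [0.0, -0.564, 0.826, -0.0]
wrist_force: [-0.0, 0.1, -1.2]
opening: 0.451
```

```bash
python3 - <<'E'
from h import *
import pickle
go([.5215,.1721,.0935],-21.4+90)
c=cal('wrist'); o=telemetry.get_obs(); pickle.dump((c,o),open('w11.pkl','wb'));im=shot('wrist','w11.png')
cv2.imwrite('pics/w11z.png',cv2.resize(im[80:330,200:440,::-1],None,fx=2.4,fy=2.4,interpolation=cv2.INTER_CUBIC))
E
```

```text
t 10.65 cur yaw -111.37888136974784 pos [0.5223 0.1727 0.1058] q [0.1  0.29 1.77 0.   1.08 2.05] F [-0.02  0.07 -1.2 ] op 0.451 
shift mm [ 0.9  0.5 12.3] turn [-0.01  0.01  0.02]
```

View pics/w11z.png

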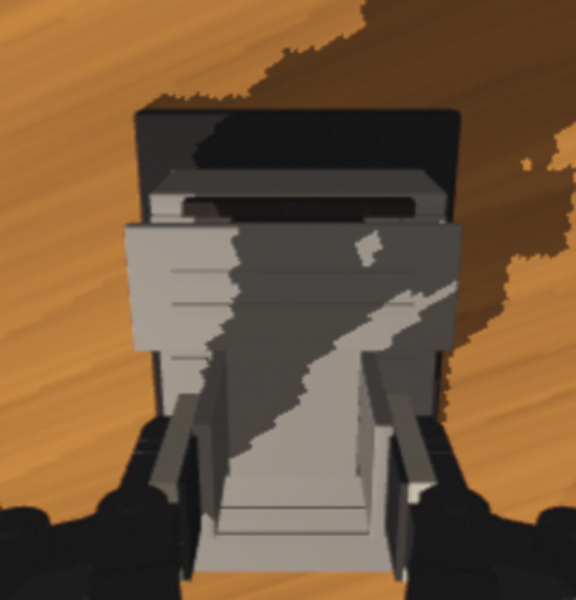

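```bash
cat > rel.py <<'E'
from h import *
import pickle
def run(fn,pl,rim,zs,off=.0141):
    c,o=pickle.load(open(fn,'rb')); T=rot(o['eef_rot']); tc=o['eef_pos']
    g=lambda p:(200+p[0]/2.4-.3,80+p[1]/2.4-.3)
    tool=lambda P:((T.T@(P-tc))*1000)[:2].round(1).tolist()
    print('plate',[tool(onplane('w',g(p),tc[2]-off,c)) for p in pl])
    for z in zs: print('rim',z,[tool(onplane('w',g(p),z,c)) for p in rim])
E
python3 - <<'E'
from rel import *
run('w11.pkl',[(125,225),(462,225)],[(150,195),(447,195)],(.055,.058,.061))
E
```

```text
plate [[-38.3, -46.4], [37.5, -46.5]]
rim 0.055 [[-40.1, -45.7], [42.0, -45.8]]
rim 0.058 [[-39.4, -46.3], [41.3, -46.4]]
rim 0.061 [[-38.8, -46.9], [40.6, -47.0]]
```

Emit:
{"name": "step_arm", "arguments": {"plan": [[[0.0012,0.0006,0.002],[0,0,0]],[[0.0012,0.0006,0.003],[0,0,0]],[[0.0012,0.0006,0.003],[0,0,0]],[[0.0012,0.0006,0.003],[0,0,0]]]}}

```text
time_s: 11.1
eef_pos: [0.5211, 0.1718, 0.1029]
eef_rot: [0.0, -0.564, 0.826, -0.0]
wrist_force: [-0.1, -0.2, -2.2]
opening: 0.454
```

```bash
python3 - <<'E'
from h import *
import pickle
go([.5215,.1721,.0935],-21.4+90)
c=cal('wrist'); o=telemetry.get_obs(); pickle.dump((c,o),open('w12.pkl','wb'));im=shot('wrist','w12.png')
cv2.imwrite('pics/w12z.png',cv2.resize(im[80:330,200:440,::-1],None,fx=2.4,fy=2.4,interpolation=cv2.INTER_CUBIC))
E
```

```text
t 11.1 cur yaw -111.38121355086052 pos [0.5211 0.1718 0.1029] q [0.1  0.29 1.78 0.   1.07 2.05] F [-0.14 -0.18 -2.25] op 0.454 
shift mm [-0.4 -0.2  9.4] turn [-0.01  0.    0.02]
```

View pics/w12z.png

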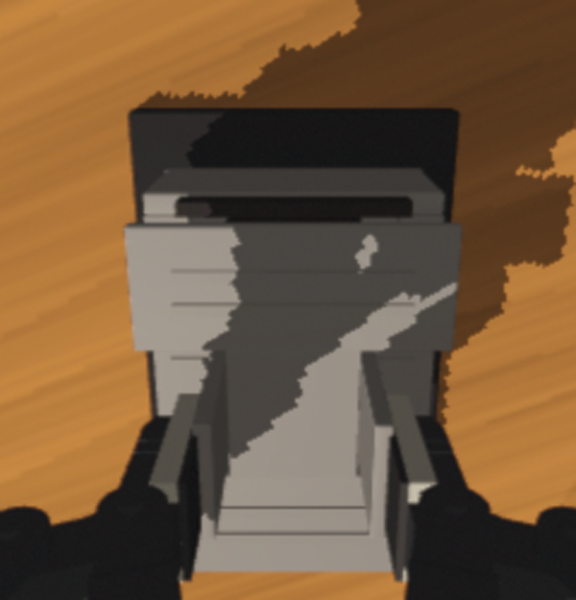

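```bash
python3 - <<'E'
from rel import *
run('w12.pkl',[(125,225),(462,225)],[(143,194),(445,194)],(.055,.058))
E
```

```text
plate [[-38.4, -46.4], [37.4, -46.5]]
rim 0.055 [[-41.3, -46.6], [40.7, -46.6]]
rim 0.058 [[-40.7, -47.2], [40.0, -47.3]]
```

Emit:
{"name": "step_arm", "arguments": {"plan": [[[0,0,0.003],[0,0,0]],[[0,0,0.006],[0,0,0]],[[0,0,0.009],[0,0,0]],[[0,0,0.011],[0,0,0]],[[0,0,0.011],[0,0,0]]]}}

```text
time_s: 11.65
eef_pos: [0.5208, 0.1718, 0.0913]
eef_rot: [-0.0, -0.564, 0.826, 0.0]
wrist_force: [-0.0, 0.2, 0.0]
opening: 0.454
```

```bash
python3 - <<'E'
from h import *
import pickle
go([.5211,.1718,.08],-21.4+90)
c=cal('wrist'); o=telemetry.get_obs(); pickle.dump((c,o),open('w13.pkl','wb'));im=shot('wrist','w13.png')
print(rot(o['eef_rot']).T@o['wrist_force'])
cv2.imwrite('pics/w13z.png',cv2.resize(im[80:330,200:440,::-1],None,fx=2.4,fy=2.4,interpolation=cv2.INTER_CUBIC))
E
```

```text
t 11.65 cur yaw -111.38053837727402 pos [0.5208 0.1718 0.0913] q [0.1  0.3  1.78 0.   1.05 2.05] F [-0.04  0.17  0.03] op 0.454 
shift mm [-0.2 -0.3 11.3] turn [ 0.05 -0.02  0.02]
[-0.14373991  0.09408067 -0.03296149]
```

View pics/w13z.png

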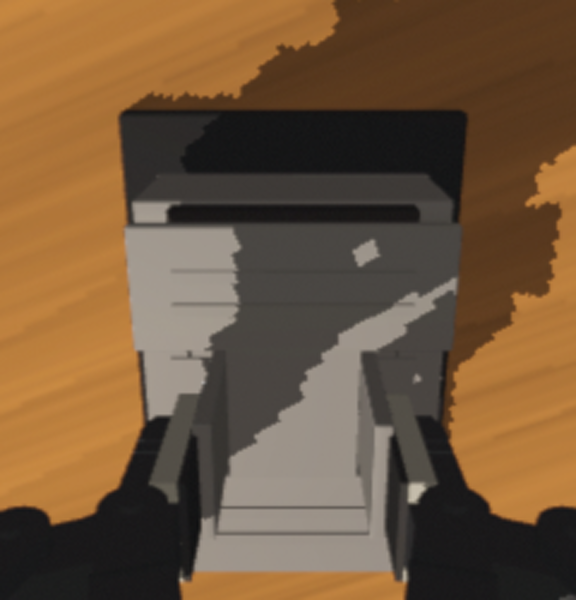

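Emit:
{"name": "step_arm", "arguments": {"plan": [[[0,0,0.002],[0,0,0]],[[0,0,0.004],[0,0,0]],[[0,0,0.006],[0,0,0]],[[0,0,0.006],[0,0,0]]]}}

```text
time_s: 12.1
eef_pos: [0.5211, 0.1718, 0.0855]
eef_rot: [-0.0, -0.564, 0.826, 0.0]
wrist_force: [-0.3, 0.7, -1.5]
opening: 0.451
```

```bash
cat >g.py <<'E'
from h import *
go([.5211,.1718,.0745],-21.4+90)
for i in range(1):
    o=telemetry.get_obs(); print((rot(o['eef_rot']).T@o['wrist_force']).round(2),o['torque'].round(2))
E
python3 g.py
```

```text
t 12.1 cur yaw -111.38207937068181 pos [0.5211 0.1718 0.0855] q [ 0.1   0.31  1.79 -0.    1.04  2.05] F [-0.27  0.73 -1.52] op 0.451 
shift mm [-0. -0. 11.] turn [ 0.01 -0.01  0.02]
[-0.59  0.52  1.52] [-0.02 -0.01 -0.01]
```

Emit:
{"name": "step_arm", "arguments": {"plan": [[[0,0,0.0015],[0,0,0]],[[0,0,0.003],[0,0,0]],[[0,0,0.0045],[0,0,0]],[[0,0,0.0045],[0,0,0]]]}}

```text
time_s: 12.5
eef_pos: [0.5211, 0.1718, 0.0811]
eef_rot: [-0.0, -0.564, 0.826, 0.0]
wrist_force: [-0.1, 0.5, -1.3]
opening: 0.452
```

```bash
python3 g.py
```

```text
t 12.5 cur yaw -111.38221349255328 pos [0.5211 0.1718 0.0811] q [ 0.1   0.32  1.79 -0.    1.03  2.05] F [-0.07  0.47 -1.34] op 0.452 
shift mm [-0.   0.   6.6] turn [ 0.   -0.    0.02]
[-0.41  0.23  1.34] [ 0.01 -0.05  0.02]
```

Emit:
{"name": "step_arm", "arguments": {"plan": [[[0,0,0.001],[0,0,0]],[[0,0,0.002],[0,0,0]],[[0,0,0.002],[0,0,0]]]}}

```text
time_s: 12.8
eef_pos: [0.5212, 0.1718, 0.0795]
eef_rot: [0.0, -0.564, 0.826, -0.0]
wrist_force: [-1.8, 0.4, 2.3]
opening: 0.451
```

```bash
python3 g.py
```

```text
t 12.8 cur yaw -111.38031177284662 pos [0.5212 0.1718 0.0795] q [ 0.1   0.32  1.79 -0.    1.03  2.05] F [-1.76  0.36  2.3 ] op 0.451 
shift mm [0.1 0.1 5. ] turn [-0.01  0.    0.02]
[ 0.3   1.77 -2.31] [0.   0.18 0.02]
```

Emit:
{"name": "step_arm", "arguments": {"plan": [[[0,0,0.001],[0,0,0]],[[0,0,0.002],[0,0,0]],[[0,0,0.002],[0,0,0]]]}}

```text
time_s: 13.1
eef_pos: [0.5212, 0.1718, 0.0775]
eef_rot: [0.0, -0.564, 0.826, -0.0]
wrist_force: [-1.8, -1.0, 5.4]
opening: 0.452
```

```bash
python3 g.py
```

```text
t 13.1 cur yaw -111.3778616787272 pos [0.5212 0.1718 0.0775] q [ 0.1   0.33  1.79 -0.    1.03  2.05] F [-1.85 -1.01  5.37] op 0.452 
shift mm [0.1 0.1 3. ] turn [-0.01  0.    0.02]
[ 1.61  1.35 -5.37] [-0.13  0.33  0.01]
```

Emit:
{"name": "step_arm", "arguments": {"plan": [[[0,0,0.001],[0,0,0]],[[0,0,0.002],[0,0,0]],[[0,0,0.0025],[0,0,0]],[[0,0,0.0025],[0,0,0]]]}}

```text
time_s: 13.5
eef_pos: [0.5213, 0.1718, 0.0754]
eef_rot: [0.0, -0.564, 0.826, -0.0]
wrist_force: [-3.5, -1.3, 7.6]
opening: 0.447
```

```bash
python3 g.py
```

```text
t 13.5 cur yaw -111.37781341079427 pos [0.5213 0.1718 0.0754] q [ 0.1   0.33  1.79 -0.    1.02  2.05] F [-3.52 -1.25  7.6 ] op 0.447 
shift mm [0.1 0.2 0.9] turn [-0.01  0.    0.02]
[ 2.45  2.82 -7.6 ] [-0.15  0.58  0.01]
```

Emit:
{"name": "step_arm", "arguments": {"plan": [[[0,0,0.001],[0,0,0]],[[0,0,0.001],[0,0,0]],[[0,0,0.001],[0,0,0]]]}}

```text
time_s: 13.8
eef_pos: [0.5213, 0.1718, 0.0746]
eef_rot: [0.0, -0.564, 0.826, -0.0]
wrist_force: [-4.6, -0.2, 10.1]
opening: 0.453
```

```bash
python3 g.py; python3 - <<'E'
from h import *
im=shot('wrist','w14.png')
cv2.imwrite('pics/w14z.png',cv2.resize(im[80:400,170:470,::-1],None,fx=1.8,fy=1.8,interpolation=cv2.INTER_CUBIC))
E
```

```text
t 13.8 cur yaw -111.37728903547111 pos [0.5213 0.1718 0.0746] q [ 0.1   0.33  1.79 -0.    1.02  2.05] F [-4.6  -0.23 10.06] op 0.453 
shift mm [0.1 0.2 0.1] turn [-0.02  0.01  0.02]
[  1.89   4.19 -10.06] [-0.17  0.63  0.03]
```

View pics/w14z.png

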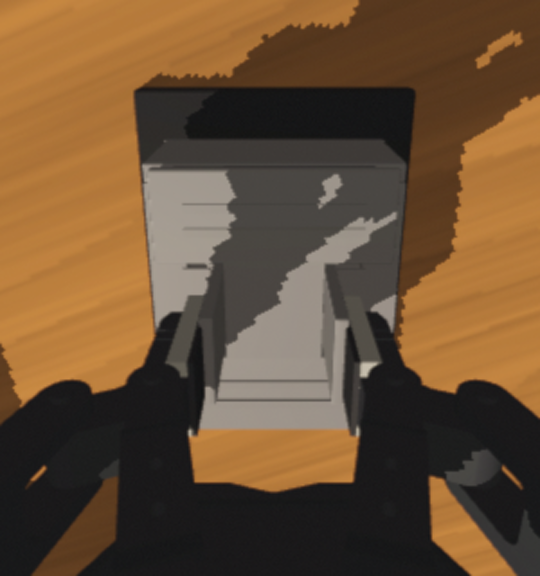

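Emit:
{"name": "step_arm", "arguments": {"plan": [[[0,0,0.0005],[0,0,0]],[[0,0,0.001],[0,0,0]],[[0,0,0.001],[0,0,0]]], "fingers": 50}}

```text
time_s: 14.15
eef_pos: [0.5216, 0.1721, 0.0736]
eef_rot: [0.001, -0.564, 0.826, -0.0]
wrist_force: [-3.2, 0.2, 7.7]
opening: 0.5
```

```bash
python3 g.py
```

```text
t 14.15 cur yaw -111.37568171929598 pos [0.5216 0.1721 0.0736] q [0.1  0.33 1.79 0.   1.02 2.05] F [-3.2   0.2   7.72] op 0.5 
shift mm [ 0.4  0.3 -0.9] turn [-0.05  0.05  0.02]
[ 0.97  3.05 -7.73] [0.03 0.48 0.02]
```

Emit:
{"name": "step_arm", "arguments": {"plan": [[[0,0,0.001],[0,0,0]],[[0,0,0.0015],[0,0,0]],[[0,0,0.0015],[0,0,0]]]}}

```text
time_s: 14.45
eef_pos: [0.5218, 0.172, 0.0723]
eef_rot: [0.001, -0.564, 0.826, -0.0]
wrist_force: [-2.4, -0.3, 8.4]
opening: 0.499
```

```bash
python3 g.py
```

```text
t 14.45 cur yaw -111.37911918930999 pos [0.5218 0.172  0.0723] q [0.1  0.34 1.79 0.   1.01 2.05] F [-2.45 -0.28  8.42] op 0.499 
shift mm [ 0.4  0.5 -2.2] turn [-0.07  0.05  0.02]
[ 1.14  2.17 -8.43] [ 0.01  0.48 -0.07]
```

Emit:
{"name": "step_arm", "arguments": {"plan": [[[0,0,0.0005],[0,0,0]],[[0,0,0.0005],[0,0,0]],[[0,0,0.0005],[0,0,0]]], "fingers": 57}}

```text
time_s: 14.75
eef_pos: [0.522, 0.1719, 0.0716]
eef_rot: [0.001, -0.564, 0.826, -0.0]
wrist_force: [-1.6, 0.0, 6.3]
opening: 0.572
```

```bash
python3 g.py; python3 - <<'E'
from h import *
im=shot('wrist','w15.png')
cv2.imwrite('pics/w15z.png',cv2.resize(im[80:400,170:470,::-1],None,fx=1.8,fy=1.8,interpolation=cv2.INTER_CUBIC))
E
```

```text
t 14.75 cur yaw -111.3831342560808 pos [0.522  0.1719 0.0716] q [0.1  0.34 1.79 0.   1.01 2.05] F [-1.61  0.04  6.33] op 0.572 
shift mm [ 0.4  0.8 -2.9] turn [-0.09  0.05  0.02]
[ 0.54  1.5  -6.34] [-0.06  0.11  0.01]
```

View pics/w15z.png

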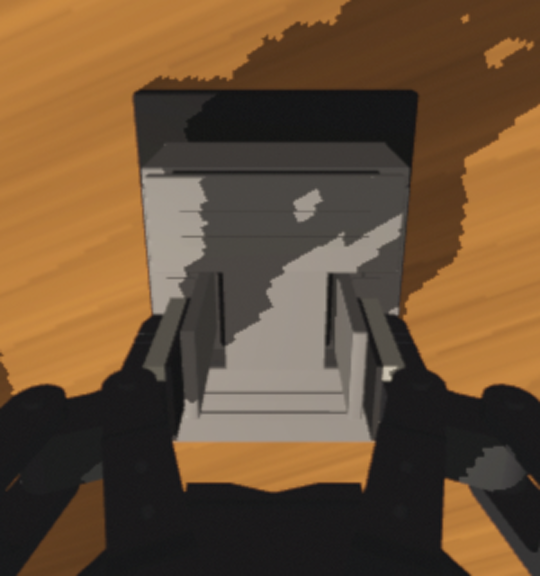

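Emit:
{"name": "step_arm", "arguments": {"plan": [[[0,0,0],[0,0,0]],[[0,0,0],[0,0,0]],[[0,0,0],[0,0,0]]], "fingers": 66}}

```text
time_s: 15.1
eef_pos: [0.5208, 0.1718, 0.0704]
eef_rot: [-0.0, -0.564, 0.826, 0.0]
wrist_force: [-0.1, 0.4, 0.1]
opening: 0.662
```

Emit:
{"name": "step_arm", "arguments": {"plan": [[[0,0,0],[0,0,0]],[[0,0,0],[0,0,0]],[[0,0,-0.003],[0,0,0]],[[0,0,-0.008],[0,0,0]]], "fingers": 88}}

```text
time_s: 15.5
eef_pos: [0.5208, 0.1718, 0.0787]
eef_rot: [-0.0, -0.564, 0.826, 0.0]
wrist_force: [-0.4, 0.0, 0.8]
opening: 0.881
```

```bash
python3 g.py; python3 - <<'E'
from h import *
import pickle
c=cal('wrist'); o=telemetry.get_obs(); pickle.dump((c,o),open('w16.pkl','wb'));im=shot('wrist','w16.png')
cv2.imwrite('pics/w16z.png',cv2.resize(im[80:400,170:470,::-1],None,fx=1.8,fy=1.8,interpolation=cv2.INTER_CUBIC))
E
```

```text
t 15.5 cur yaw -111.37985289824434 pos [0.5208 0.1718 0.0787] q [ 0.1   0.32  1.79 -0.    1.03  2.05] F [-0.42  0.04  0.77] op 0.881 
shift mm [-0.1 -0.3  4.2] turn [ 0.04 -0.02  0.02]
[ 0.12  0.41 -0.77] [0.04 0.   0.01]
```

View pics/w16z.png

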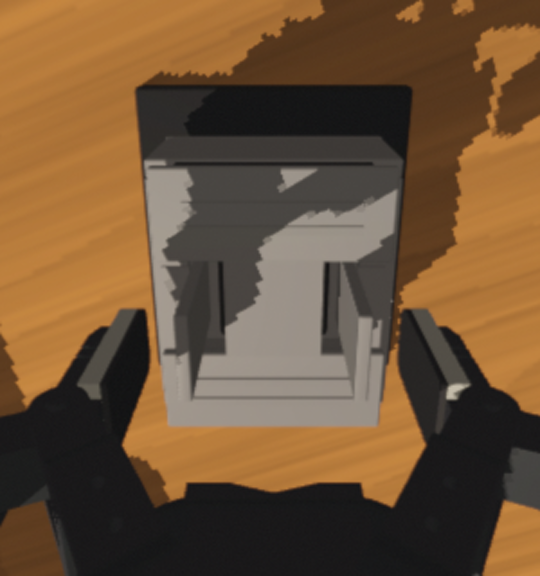

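Emit:
{"name": "step_arm", "arguments": {"plan": [[[0,0,-0.02],[0,0,0]],[[0,0,-0.05],[0,0,0]],[[0,0,-0.09],[0,0,0]],[[0,0,-0.1],[0,0,0]],[[0,0,-0.1],[0,0,0]]]}}

```text
time_s: 16.05
eef_pos: [0.5227, 0.172, 0.1814]
eef_rot: [0.002, -0.564, 0.826, -0.001]
wrist_force: [0.2, -0.2, -0.8]
opening: 0.88
```

```bash
python3 g.py; python3 - <<'E'
from h import *
import pickle
c=cal('wrist'); o=telemetry.get_obs(); pickle.dump((c,o),open('w17.pkl','wb'));im=shot('wrist','w17.png')
cv2.imwrite('pics/w17z.png',cv2.resize(im[60:260,210:430,::-1],None,fx=3,fy=3,interpolation=cv2.INTER_CUBIC))
im=shot('scene','s17.png'); cv2.imwrite('pics/s17z.png',cv2.resize(im[190:290,280:400,::-1],None,fx=6,fy=6,interpolation=cv2.INTER_CUBIC))
E
```

```text
t 16.05 cur yaw -111.37546260166424 pos [0.5227 0.172  0.1814] q [0.1  0.18 1.73 0.   1.23 2.05] F [ 0.15 -0.2  -0.76] op 0.88 
shift mm [  1.1   2.  106.9] turn [-0.27  0.14  0.02]
[ 0.13 -0.21  0.77] [ 0.04  0.02 -0.02]
```

View pics/w17z.png

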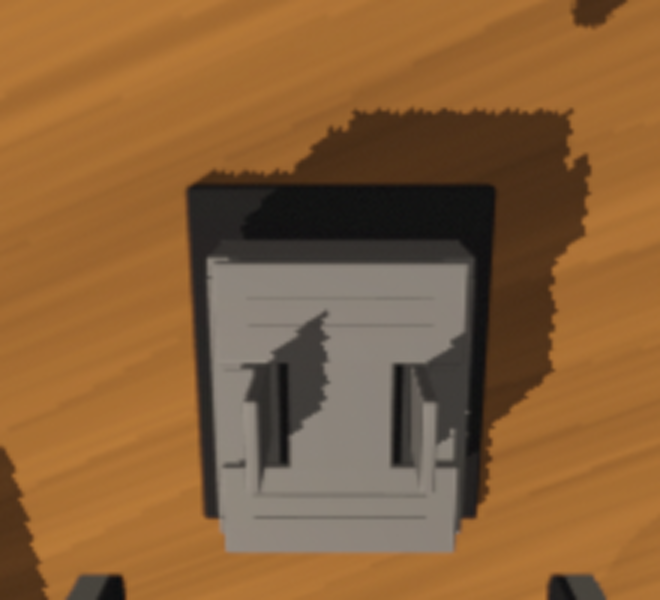

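View pics/s17z.png

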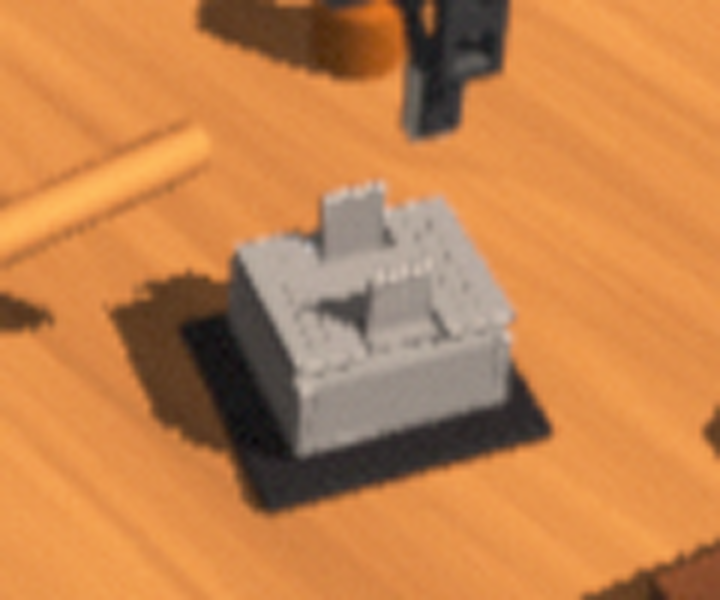

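```bash
python3 - <<'E'
from h import *
import pickle
from scipy.optimize import least_squares
c,o=pickle.load(open('w17.pkl','rb'))
f=lambda p:(210+p[0]/3-.33,60+p[1]/3-.33)
def pts(l,x,y,a,z):
    C,S=np.cos(a),np.sin(a); return np.c_[x+C*l[:,0]-S*l[:,1],y+S*l[:,0]+C*l[:,1],np.full(len(l),z)]
P=np.array([f(p) for p in [(214,260),(472,262),(453,552),(226,552)]])
l=np.array([[47,38],[47,-38],[-47,-38],[-47,38]])/1000
s=least_squares(lambda p:(proj('w',pts(l,*p),c)-P).ravel(),[.521,.172,-.37,.064]); print(s.x.round(4),np.degrees(s.x[2]),s.fun.round(2))
for z in(.090,.092,.095): print(z,[np.linalg.norm(onplane('w',f(a),z,c)-onplane('w',f(b),z,c)).round(4) for a,b in [((244,402),(437,402)),((248,493),(435,493))]])
E
```

```text
[ 0.521   0.172  -0.3796  0.0669] -21.751386174498105 [-0.46  0.44  0.25  0.46  0.93 -0.19 -0.69 -0.82]
0.09 [np.float64(0.054), np.float64(0.0543)]
0.092 [np.float64(0.0535), np.float64(0.0538)]
0.095 [np.float64(0.0528), np.float64(0.0531)]
```

Emit:
{"name": "step_arm", "arguments": {"plan": [[[0,-0.03,0],[-8,0,0]],[[0,-0.06,0],[-16,0,0]],[[0,-0.075,0.01],[-24,0,0]],[[0,-0.075,0.03],[-32,0,0]],[[0,-0.075,0.045],[-36,0,0]]]}}

```text
time_s: 16.65
eef_pos: [0.5903, 0.143, 0.1291]
eef_rot: [-0.177, -0.534, 0.785, 0.259]
wrist_force: [-0.7, -0.5, -0.4]
opening: 0.88
```

```bash
python3 - <<'E'
from h import *
import pickle
c=cal('wrist'); o=telemetry.get_obs(); print(o['eef_pos'],o['q'].round(2),c[1],o['wrist_force']); pickle.dump((c,o),open('w18.pkl','wb'));im=shot('wrist','w18.png')
cv2.imwrite('pics/w18z.png',cv2.resize(im[100:300,210:430,::-1],None,fx=3,fy=3,interpolation=cv2.INTER_CUBIC))
E
```

```text
[0.59030454 0.14304748 0.1290827 ] [-0.06  0.76  1.15  0.19  1.84  1.88] [0.72763129 0.08955468 0.18725196] [-0.70959456 -0.52545868 -0.43205448]
```

View pics/w18z.png

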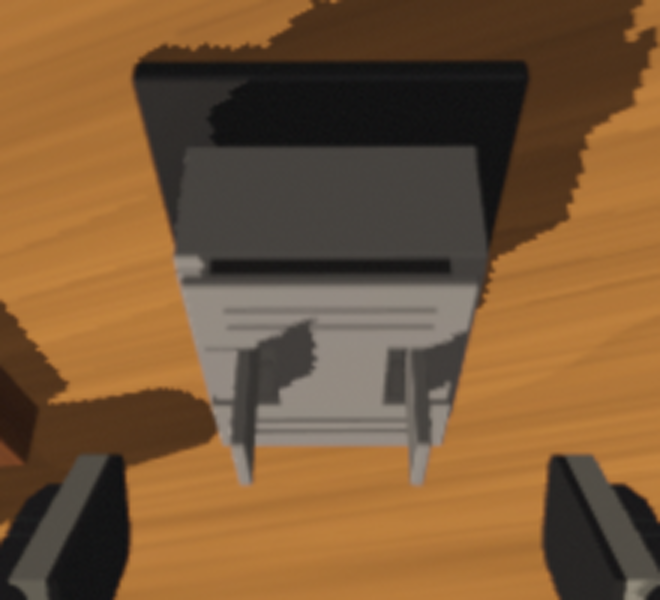

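```bash
python3 - <<'E'
from h import *
import pickle
c,o=pickle.load(open('w18.pkl','rb'))
a=np.radians(-21.5);ex=np.array([np.cos(a),np.sin(a),0])
for h in(.055,.057):
  for dz in(0,.003,.005,.008,.007,.009,.012):
    p=np.array([.5212,.172,0])+ex*.047+[0,0,h+dz]; u=proj('w',p,c); print(h,dz,((u-[210,100])*3+1).round(1))
im=cv2.imread('pics/w18.png'); 
for col in(275,300,325,350): print(col,im[180:200,col].mean(1).round().astype(int).tolist())
cv2.imwrite('pics/w18y.png',cv2.resize(im[170:210,260:400],None,fx=5,fy=8,interpolation=cv2.INTER_NEAREST))
E
```

```text
0.055 0 [331.1 256. ]
0.055 0.003 [331.1 265.4]
0.055 0.005 [331.1 271.8]
0.055 0.008 [331.1 281.4]
0.055 0.007 [331.1 278.2]
0.055 0.009 [331.1 284.6]
0.055 0.012 [331.  294.5]
0.057 0 [331.1 262.3]
0.057 0.003 [331.1 271.8]
0.057 0.005 [331.1 278.2]
0.057 0.008 [331.  287.9]
0.057 0.007 [331.1 284.6]
0.057 0.009 [331.  291.2]
0.057 0.012 [331.  301.1]
275 [67, 67, 67, 68, 78, 106, 129, 139, 139, 129, 122, 110, 85, 71, 83, 112, 131, 139, 139, 139]
300 [66, 68, 67, 68, 69, 63, 45, 27, 24, 23, 29, 45, 61, 68, 84, 112, 132, 139, 140, 139]
325 [67, 67, 67, 68, 69, 63, 44, 26, 23, 24, 30, 48, 61, 70, 86, 116, 133, 138, 139, 139]
350 [67, 67, 67, 68, 68, 60, 42, 26, 23, 24, 28, 48, 62, 70, 88, 117, 132, 138, 138, 138]
```

View pics/w18y.png

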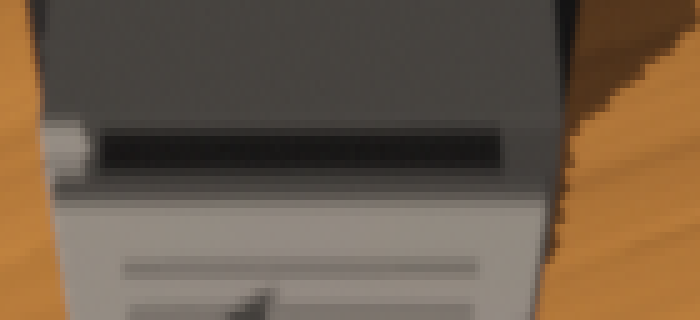

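Emit:
{"name": "step_arm", "arguments": {"plan": [[[0,-0.01,-0.02],[0,0,0]],[[0,-0.01,-0.04],[0,0,0]],[[0,-0.01,-0.04],[0,0,0]],[[0,-0.01,-0.04],[0,0,0]]]}}

```text
time_s: 17.1
eef_pos: [0.6197, 0.1332, 0.1595]
eef_rot: [-0.174, -0.536, 0.786, 0.255]
wrist_force: [1.5, 0.8, -0.1]
opening: 0.881
```

```bash
python3 - <<'E'
from h import *
shot('top','t19.png')
for t in('mallet','gouge','jar','offcut'): print(t,[(np.round(d['extent']),round(d['score'],2)) for d in nets.boxes_of(t,'top')][:1])
print(telemetry.get_obs()['wrist_force'])
print(ticket.hand_in())
E
```

```text
mallet [(array([303., 106., 339., 212.]), 0.79)]
gouge [(array([454., 155., 471., 234.]), 0.96)]
jar [(array([297., 246., 321., 265.]), 0.55)]
offcut [(array([154., 186., 178., 231.]), 0.56)]
[ 0.14100401 -0.6566891   0.75123223]
the job is handed in; nothing more can be done
None
```

I closed the battery box with the cover and handed the job in at about 17 s. The system gives no verdict.

**What I did:** I pressed both tabs in together and lifted the cover straight out of the dock. Wrist force peaked at about 10 N while the fingers closed and was about the cover's weight during the lift. I lined it up over the box by wrist camera and lowered it until the seal touched. I then pushed gently to about 11 N, roughly 5 mm of seal travel judging by force and height. I let the tabs out slowly under light pressure and backed off.

**Last checks:**
- **Caught:** the final oblique view puts the plate's top about 9.5 mm above the rim, so the seal is held at about 3 mm. An uncaught cover would show 12 mm. An earlier overhead fit was less clear: it put the plate top at 66.9 mm, which with the rim at about 55 mm matches an uncaught cover. That fit read 1 to 2 mm high at the dock, so I trusted the oblique view.
- **Tabs out:** the ears measure about 54 mm over their outer faces, their rest width.
- **Position:** the cover's centre is within about 1 mm of the box's and turned about 0.4°. It looked level, but I did not measure its tilt.
- **Bystanders:** the boxes found for the mallet, gouge, jar and offcut are all within 4 pixels of where they started, at roughly 2 mm per pixel.
- **Robot:** it was clear of everything at hand-in.

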